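# Seat a cover plate on the clamped studs of a training-cell module

### The arm

A 6-joint arm with a two-finger parallel gripper is mounted at the origin on the work surface. World frame = base frame: x ahead of the robot, y to its left, z up, the work surface at z = 0. Lengths are in m, angles in degrees, forces in N, time in s.
With the tool pointing down it reaches from about 0.425 to 1.125 m from the base axis. Payload 14.9 kg.
Tool frame: the origin (TCP) lies at the very end of the fingers, on their centre line; the grasp point (between the pads) lies 19 mm behind it; z points along the fingers, y is the direction in which the jaws open and shut (so a half turn about z gives the same grasp; the last joint's range is limited). The gripper opens to 91 mm and grips with 3 to 60 N. Pads are 32 mm wide; open, the fingers measure 118 mm over their backs; the gripper's body (76 mm by 178 mm) begins 60 mm behind the grasp point.
Start: joints at [-65.105, 21.709, 99.362, -0, 58.929, -1.908], TCP at [0.316, -0.625, 0.214] pointing down, gripper open.
Joint ranges: [-158.91, 158.91], [-42.39, 125.64], [0.06, 152.35], [-60.88, 240.88], [17.5, 164.5], [-176.32, 176.32]. Speed limits (degrees/s): [108.29, 108.29, 136.94, 180, 180, 180].

### API

Orientations are given as a 3x3 rotation matrix whose columns are the frame's x, y, z axes.
In Python, from cell import manip gives the robot as it stands.
- The arm moves only by the tool drive_tool, never from a script. Its argument "increments" is a list of rows, each a list of 6 numbers: the shift along the tool's x, y, z as a fraction of full scale, then the turn, a rotation vector about the tool's x, y, z as a fraction of full scale. In form: [[x, y, z, rx, ry, rz], ...]. A call has exactly 8 rows; each row shifts and turns the commanded pose from where the row before left it, along the tool's axes as they then stand; what a row does not reach is not made up. Full scale, the value 1, is 25 mm for a shift and 180 degrees for a turn. A row lasts 1/12 s, in which the tool goes at most 41.7 mm and 7.16 degrees, less where a joint would pass 70% of its speed; a pose out of reach is approached as far as the arm can. A call with a number of a shift or a turn outside -1 to 1 is refused whole. A call with a gripper value outside its range is refused whole. "grip" is the closure, from -1 (fully open) to 1 (shut), set as the call begins (left out, the last holds). The fingers move at their own pace and stop on an object; "squeeze" is the grip in N (left out, the last holds). Time passes only in rows, so rows that do not move let the fingers close, or fill a call up. It gives the time, the measured TCP pose, the force and the opening at its end, in the units of the state.
- manip.state(): the state, without advancing time (a new reading comes with each control period).
- manip.get_image(name): name is "scene" or "top" or "wrist"; returns a dict with "color" (420x560x3 uint8, red, green, blue), "fx", "fy", "cx", "cy" (pixels), "cam_to_world" (4x4, takes a point from camera to world coordinates). Camera axes: x right, y up, looking along -z (the intrinsics and any distortion apply to the point x, -y, -z); pixel columns grow to the right and rows downward; lengths in m; the calibration is good to about 2 mm. The wrist camera is an equidistant fisheye: a pixel r from the principal point sees the ray r / f radians off the axis. A picture is of the moment at which its call begins. There is no depth.
- manip.sign_off(): hands the job in, once; it reports no verdict.
Trained networks look in a picture, given as the dict that the camera call returned (one of the last four; its "shot" number tells which), for a name from the list of things; names that differ only in an ending like _2 or _b are one class to them, and where a whole thing is asked for, a point or a joint stands for the part that bears it (a point fixed in the world has none). Each returns a list of dicts, best first, with "conf" (0 to 1); they miss things now and then, are a little off and sometimes report something else, mostly with a low value. They report only what shows in the picture. A call takes as long as a camera call. They do not tell look-alikes from the thing itself.
- manip.recognise(picture, label): "at" ([x, y, z] in m, in world coordinates, good to about 4 mm: the middle of the surface that is visible of it).
- manip.cut_out(picture, label): "mask" (420x560 bool, what is visible of it).
- manip.place_of(picture, label): "at" ([x, y, z] in m, in world coordinates, good to about 4 mm: a listed point, or the origin of a listed thing).
The state is a dict: "t": time; "joint_pos": joint angles; "qvel": joint speeds; "effort": joint torques, N m; "ee_pos": TCP position; "ee_rot": TCP orientation; "contact_force": force on the tool from outside, world axes, zero at the start; "ft_torque": the same for the moment, N m; "width": finger opening in m.
Only numpy, scipy, OpenCV 4.12 (cv2) and the standard library are available. Lean on these libraries where they do the work, as an engineer would, in place of code of your own. Each camera call takes 0.05 s, during which the arm holds its last target.

### The job

Take the aluminium cover plate by its handle from the blue stand and fit it on the locating module: nobody knows just where in their slots the two studs are clamped, so you will probably have to slide it lightly across the stud tips until you feel both holes drop over them; bring it down fully home, flat on the module, and let go. Be gentle: never push the plate against the module or its studs with more than about 40 N, and leave the red ring, the blue jaw and the brass fitting where they are.

Things in the scene. Friction and masses are not known exactly. Their poses are not given: they have to be found in the camera images.
- plate: Loose aluminium cover plate, 130 (x) x 104 (y) x 8 mm, about 0.3 kg (varies), with a dark handle on top. Origin: centre of its underside, z up. Two 13 mm round through-holes on its x axis at x = -45 and +45 mm. Starts flat on the stand; may be fitted either way round (half turn).
- handle (a point): Middle of the plate's handle bar, 44 mm straight above the plate's origin, same axes. The level bar lies along x: 64 mm long, 12 mm wide (y), from 36 to 52 mm above the plate's underside, on posts at x = -27 and +27 mm (10 mm thick). Pinch it here from above, fingers closing along y.
- stand: Fixed blue plastic stand, 160 (x) x 134 (y) x 15 mm, on which the plate lies; origin at the centre of its underside, z up. Two lips, 4 mm high and 8 mm wide, along its ends at x = -76 and +76 mm; the plate lies between them.
- module_top (a point): Centre of the module's flat top face, 40 mm above the bench; z up, axes as module. The plate must end flat on this face, its x along this x, its middle at x = 0 and at the studs' y. While it rides on the stud tips its underside is 14 mm above this face.
- module: Fixed aluminium block, 200 (x) x 180 (y) x 40 mm; origin under its centre, z up. Two steel studs, 10 mm thick, stand 14 mm out of its top, the upper 2.5 mm tapered to an 8 mm flat tip. They are at x = -45 and +45 mm, both at the same y: anywhere from -22 to +22 mm along the two dark slots, unmeasured, clamped so that ordinary forces do not shift them.
- ring: Bystander: loose red plastic ring, 80 mm across, 44 mm bore, 22 mm high, origin at the centre of its underside. Leave alone.
- jaw: Bystander: loose blue L-shaped plastic gripper jaw, 60 x 30 mm, 20 mm high with a 40 mm high end, origin at the centre of its underside. Leave alone.
- fitting: Bystander: loose brass stepped fitting, 26 mm across, 34 mm high, standing upright, origin at the centre of its underside. Leave alone.
Not all that is in view belongs to the job. Leave any brown or turquoise look-alike of the plate alone.

How it is judged (in metres and radians):
At the end, for the whole second after the job is handed in: Plate flat on the module, both holes over the studs: underside within 2 mm of the top face, tilt under 0.03 rad, x axes aligned within 0.08 rad (either way round), centre within 4 mm of the module's middle along x and 26 mm along y, at rest, released (z of plate in the frame of module_top between -0.003 and 0.002 m and x of plate in the frame of module_top between -0.004 and 0.004 m and y of plate in the frame of module_top between -0.026 and 0.026 m and angle between the x axis of plate and the x axis of module_top, either way round below 0.08 rad and angle between plate's own z axis and vertical below 0.03 rad and linear speed of plate below 0.01 m/s and contact force between the fingers and plate below 0.1 N); the robot touches nothing.
It fails at once if the plate is pushed against the module or its studs with more than 40 N (contact force between plate and module above 40 N).
It fails at once if the ring is moved by more than 15 mm (distance of ring from where it was at the start of the episode above 0.015 m).
It fails at once if the jaw is moved by more than 15 mm (distance of jaw from where it was at the start of the episode above 0.015 m).
It fails at once if the fitting is moved by more than 15 mm (distance of fitting from where it was at the start of the episode above 0.015 m).
It also fails if it takes over 61 s, if anything falls off the work surface, if the arm or the gripper's body presses on something with over 40 N, if the wrist force passes 120 N, or if a joint passes its speed limit or range.

## Working session

There is one attempt and no reset: what is moved stays moved. The work goes in short steps, Python scripts to look and compute and a tool call to move; the robot and the scene stay as the last step left them, time stands still between calls to the robot, and variables do not carry over. Pictures are saved under pics/ and viewed, and the job is handed in when it is done.

Besides the shell and the picture viewer there is one more tool, called as name(argument=value, ...), one argument or row to a line, values as JSON. drive_tool: Moves the arm, as the interface text tells. Its arguments: {"type":"object","properties":{"increments":{"type":"array"},"grip":{"type":"number"},"squeeze":{"type":"number"}},"required":["increments"]}

```bash
mkdir -p pics; ls; cat > h.py <<'E'
from cell import manip
import numpy as np, cv2
def save(im,n): cv2.imwrite('pics/'+n,cv2.cvtColor(im['color'],cv2.COLOR_RGB2BGR))
def proj(im,P):
    T=np.linalg.inv(im['cam_to_world']);p=T[:3,:3]@np.asarray(P)+T[:3,3]
    return im['cx']+im['fx']*p[0]/-p[2], im['cy']+im['fy']*(-p[1])/-p[2]
def back(im,u,v,z):
    M=np.array(im['cam_to_world']);d=M[:3,:3]@np.array([(u-im['cx'])/im['fx'],-(v-im['cy'])/im['fy'],-1])
    o=M[:3,3];return o+d*(z-o[2])/d[2]
E
python3 - <<'E'
from h import *
print(manip.state())
a=manip.get_image('scene');b=manip.get_image('top')
save(a,'s0.png');save(b,'t0.png')
for im in(a,b):
  for l in['plate','handle','stand','module_top','module','ring','jaw','fitting']:
    r=manip.place_of(im,l);print(l,[(np.round(x['at'],3).tolist(),round(x['conf'],2)) for x in r])
E
```

```text
pics
{'t': 0.0, 'joint_pos': array([-6.51054291e+01,  2.17393193e+01,  9.93962064e+01, -2.25321328e-03,
        5.89267907e+01, -1.90690433e+00]), 'qvel': array([ 0.06058274, -0.05876539, -0.00940826,  0.03072447,  0.08935456,
       -0.06488039]), 'effort': array([ 1.02995844e-03, -7.63730192e+01, -4.34369373e+01,  6.51540002e-02,
        4.23605007e-02, -3.92436368e-05]), 'ee_pos': array([ 0.31546134, -0.62444242,  0.21327327]), 'ee_rot': array([[ 8.92565049e-01,  4.50918390e-01, -4.88388824e-04],
       [ 4.50918654e-01, -8.92564520e-01,  9.72388000e-04],
       [ 2.54909536e-06, -1.08814317e-03, -9.99999408e-01]]), 'contact_force': array([ 0.56871329, -0.93244532,  0.09113346]), 'ft_torque': array([0.02270353, 0.01285174, 0.00622876]), 'width': 0.09095391880230777}
plate [([0.333, 0.187, -0.001], 0.93), ([0.554, 0.194, 0.015], 0.83), ([0.408, 0.407, -0.001], 0.76)]
handle [([0.556, 0.195, 0.065], 0.97), ([0.334, 0.192, 0.045], 0.88)]
stand []
module_top [([0.547, -0.18, 0.038], 0.96), ([0.586, 0.009, 0.0], 0.2)]
module [([0.547, -0.183, 0.004], 0.91)]
ring [([0.705, -0.033, 0.003], 0.74)]
jaw [([0.432, -0.007, 0.001], 0.71)]
fitting [([0.586, 0.008, -0.002], 0.54)]
plate [([0.41, 0.4, 0.0], 0.73), ([0.334, 0.19, -0.0], 0.65), ([0.554, 0.199, 0.012], 0.61)]
handle [([0.406, 0.402, 0.044], 0.94), ([0.554, 0.193, 0.06], 0.85), ([0.335, 0.189, 0.046], 0.61), ([0.433, -0.005, 0.004], 0.29)]
stand []
module_top [([0.545, -0.182, 0.042], 0.7)]
module [([0.545, -0.178, 0.001], 0.98)]
ring [([0.709, -0.029, 0.004], 0.95)]
jaw [([0.43, -0.007, 0.003], 0.71)]
fitting [([0.43, -0.004, 0.003], 0.62), ([0.586, 0.008, -0.002], 0.43)]
```

View pics/s0.png

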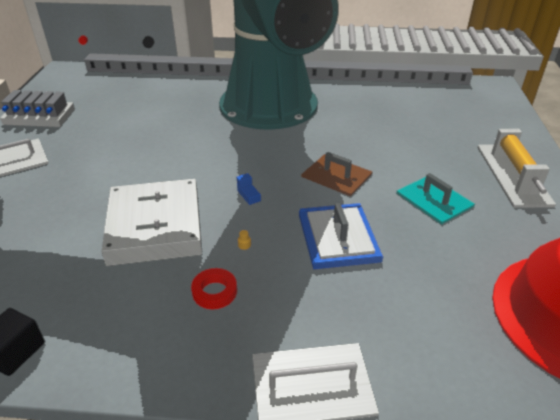

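View pics/t0.png

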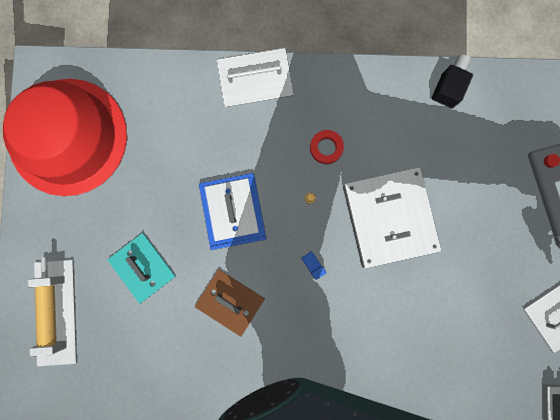

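```bash
python3 - <<'E'
from h import *
a=cv2.imread('pics/s0.png');b=cv2.imread('pics/t0.png')
c1=cv2.resize(b[165:275,335:450],None,fx=5,fy=5,interpolation=cv2.INTER_CUBIC)
c2=cv2.resize(b[160:260,190:280],None,fx=5,fy=5,interpolation=cv2.INTER_CUBIC)
c3=cv2.resize(a[170:270,95:210],None,fx=5,fy=5,interpolation=cv2.INTER_CUBIC)
cv2.imwrite('pics/c1.png',c1);cv2.imwrite('pics/c2.png',c2);cv2.imwrite('pics/c3.png',c3)
E
```

```text
(no output)
```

View pics/c1.png

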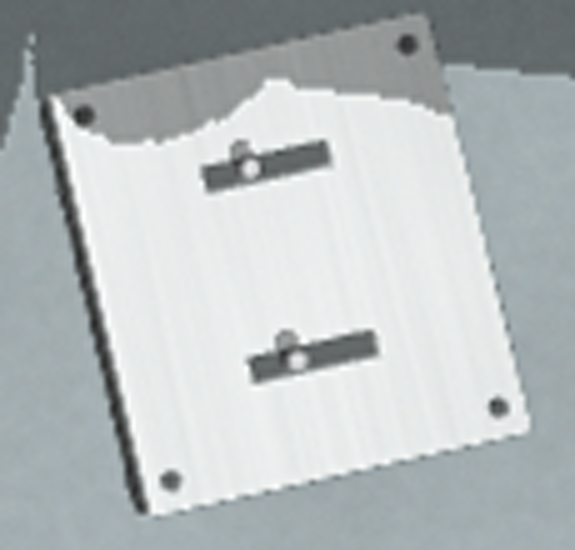

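View pics/c2.png

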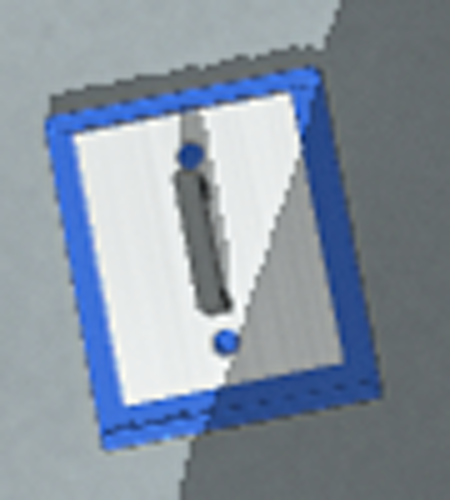

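View pics/c3.png

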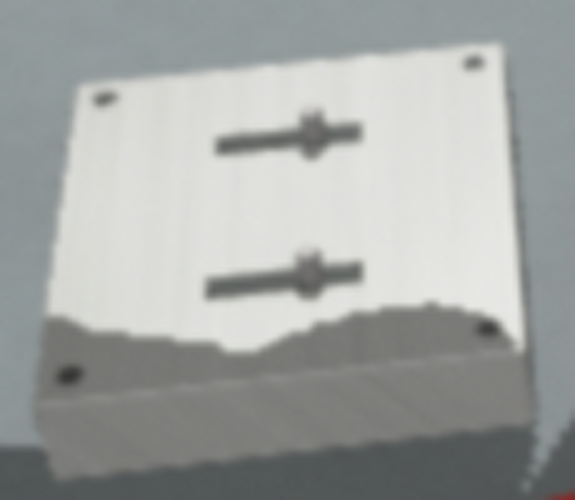

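Candidates for the plate: the one on the blue stand, top (232,210); turquoise, top (142,267); brown, top (230,300); and white decoys, top (255,75) and at the right edge. The plate on the blue stand fits: it is aluminium, has two holes, lies between the lips, and c2 confirms it. The stud tips show in c1 at (252,169) and (299,361), left of the slot middles.

```bash
python3 - <<'E'
from h import *
b=manip.get_image('top');a=manip.get_image('scene')
def c(u,v,ox,oy): return (u+.5)/5-.5+ox,(v+.5)/5-.5+oy
def B(im,L,ox,oy,z): return np.array([back(im,*c(u,v,ox,oy),z)[:2] for u,v in L])
def rep(n,P): print(n,np.round(P,4).tolist(),'mean',P.mean(0).round(4))
m=B(b,[(47,98),(428,14),(529,430),(147,513)],335,165,.04);rep('mod corners',m)
h=B(b,[(84,115),(407,44),(498,406),(171,480)],335,165,.04);rep('mod bolts',h)
s=B(b,[(252,169),(299,361)],335,165,.054);rep('studs',s)
sl=B(b,[(267,166),(314,356)],335,165,.04);rep('slots',sl)
d=s[0]-s[1];print(np.linalg.norm(d),np.degrees(np.arctan2(d[1],d[0])))
for P in(m,h):
  d=P[0]-P[3]+P[1]-P[2];print('mod x ang',np.degrees(np.arctan2(d[1],d[0])),np.linalg.norm(d)/2)
p=B(b,[(73,135),(293,93),(343,364),(123,407)],190,160,.023);rep('plate',p)
ph=B(b,[(191,155),(227,342)],190,160,.0225);rep('holes',ph);d=ph[0]-ph[1];print(np.linalg.norm(d),np.degrees(np.arctan2(d[1],d[0])))
hb=B(b,[(192,172),(213,307)],190,160,.067);rep('bar',hb);d=hb[0]-hb[1];print(np.linalg.norm(d),np.degrees(np.arctan2(d[1],d[0])))
st=B(b,[(46,122),(320,70),(382,397),(103,450)],190,160,.019);rep('stand',st)
# scene
rep('sc mod', B(a,[(77,87),(502,44),(525,350),(35,407)],95,170,.04))
rep('sc bolts', B(a,[(105,98),(474,62),(488,328),(70,375)],95,170,.04))
rep('sc studs', B(a,[(311,114),(308,253)],95,170,.054))
print(a['cam_to_world'][:3,3],b['cam_to_world'][:3,3])
E
```

```text
mod corners [[0.6162, -0.0686], [0.6608, -0.2444], [0.4697, -0.2916], [0.4266, -0.1177]] mean [ 0.5434 -0.1806]
mod bolts [[0.6088, -0.0858], [0.6464, -0.2348], [0.4803, -0.2774], [0.442, -0.1284]] mean [ 0.5444 -0.1816]
studs [[0.5843, -0.1605], [0.4976, -0.1828]] mean [ 0.5409 -0.1716]
slots [[0.5876, -0.1706], [0.5006, -0.1931]] mean [ 0.5441 -0.1819]
0.08956999368478409 14.379527406358797
mod x ang 14.19552883498405 0.1963297757744517
mod x ang 14.353390569124485 0.17188943541985865
plate [[0.6033, 0.2579], [0.6263, 0.155], [0.4993, 0.1271], [0.4761, 0.2291]] mean [0.5512 0.1923]
holes [[0.5955, 0.202], [0.508, 0.1817]] mean [0.5517 0.1919]
0.08987066445182604 13.044377559608023
bar [[0.5821, 0.1961], [0.5215, 0.1843]] mean [0.5518 0.1902]
0.06182108953663913 11.011737588296832
stand [[0.6096, 0.2717], [0.6383, 0.1429], [0.4846, 0.1085], [0.4558, 0.2382]] mean [0.5471 0.1903]
sc mod [[0.4713, -0.2925], [0.4264, -0.119], [0.6187, -0.07], [0.663, -0.2422]] mean [ 0.5449 -0.1809]
sc bolts [[0.4779, -0.2781], [0.4404, -0.1282], [0.6077, -0.0864], [0.6454, -0.2353]] mean [ 0.5429 -0.182 ]
sc studs [[0.4999, -0.1814], [0.5861, -0.1593]] mean [ 0.543  -0.1703]
[1.29861478 0.1331487  0.68067921] [0.45967762 0.07791717 1.09225587]
```

drive_tool(
  increments=[
    [0,0,0,0,0,0.039],
    [0,0,0,0,0,0.039],
    [0.48,-0.875,0,0,0,0],
    [0.48,-0.875,0,0,0,0],
    [0.48,-0.875,0,0,0,0],
    [0.48,-0.875,0,0,0,0],
    [0.48,-0.875,0,0,0,0],
    [0.48,-0.875,0,0,0,0],
  ],
  grip=-1,
)

```text
t: 1.67
ee_pos: [0.357, -0.4798, 0.214]
ee_rot: [[0.975, 0.221, 0.0], [0.221, -0.975, -0.0], [0.0, 0.0, -1.0]]
contact_force: [0.7, 0.1, -0.3]
width: 0.0911
```

drive_tool(
  increments=[
    [0.48,-0.875,0,0,0,0],
    [0.48,-0.875,0,0,0,0],
    [0.48,-0.875,0,0,0,0],
    [0.48,-0.875,0,0,0,0],
    [0.48,-0.875,0,0,0,0],
    [0.48,-0.875,0,0,0,0],
    [0.48,-0.875,0,0,0,0],
    [0.48,-0.875,0,0,0,0],
  ],
)

```text
t: 2.33
ee_pos: [0.412, -0.2879, 0.2141]
ee_rot: [[0.975, 0.221, 0.0], [0.221, -0.975, -0.0], [0.0, 0.0, -1.0]]
contact_force: [0.5, -0.6, -0.8]
width: 0.0912
```

drive_tool(
  increments=[
    [0.48,-0.875,0,0,0,0],
    [0.48,-0.875,0,0,0,0],
    [0.48,-0.875,0,0,0,0],
    [0.48,-0.875,0,0,0,0],
    [0.48,-0.875,0,0,0,0],
    [0.48,-0.875,0,0,0,0],
    [0.48,-0.875,0,0,0,0],
    [0.48,-0.875,0,0,0,0],
  ],
)

```text
t: 3.0
ee_pos: [0.467, -0.0959, 0.2142]
ee_rot: [[0.975, 0.221, 0.0], [0.221, -0.975, -0.0], [0.0, 0.0, -1.0]]
contact_force: [-0.3, -0.4, -0.0]
width: 0.091
```

drive_tool(
  increments=[
    [0.48,-0.875,0,0,0,0],
    [0.48,-0.875,0,0,0,0],
    [0.48,-0.875,0,0,0,0],
    [0.48,-0.875,0,0,0,0],
    [0.48,-0.875,0,0,0,0],
    [0.48,-0.875,0,0,0,0],
    [0.48,-0.875,0,0,0,0],
    [0.48,-0.875,0,0,0,0],
  ],
)

```text
t: 3.67
ee_pos: [0.522, 0.0961, 0.2141]
ee_rot: [[0.975, 0.221, 0.0], [0.221, -0.975, 0.0], [0.0, 0.0, -1.0]]
contact_force: [0.9, -0.3, -0.2]
width: 0.0913
```

drive_tool(
  increments=[
    [0.48,-0.875,0,0,0,0],
    [0.48,-0.875,0,0,0,0],
    [0.48,-0.875,0.4,0,0,0],
    [0.48,-0.875,0.6,0,0,0],
    [0,0,0.6,0,0,0],
    [0,0,0.4,0,0,0],
    [0,0,0,0,0,0],
    [0,0,0,0,0,0],
  ],
)

```text
t: 4.33
ee_pos: [0.5489, 0.1902, 0.1638]
ee_rot: [[0.975, 0.221, -0.001], [0.221, -0.975, -0.0], [-0.001, 0.0, -1.0]]
contact_force: [-0.5, -0.1, 1.9]
width: 0.0912
```

```bash
python3 - <<'E'
from h import *
a=manip.get_image('wrist');save(a,'w1.png')
print(manip.state()['ee_pos'],manip.state()['contact_force'],a['fx'],a['fy'],a['cx'],a['cy']);print(np.round(a['cam_to_world'],4))
for l in('handle','plate'):print(manip.place_of(a,l))
E
```

```text
[0.54936602 0.19018813 0.16445065] [-0.69446032 -0.59771081  0.4304579 ] 325.19226210127806 325.19226210127806 276.10378598105126 203.64557880286478
[[ 2.204e-01  9.402e-01  2.596e-01  6.219e-01]
 [-9.754e-01  2.125e-01  5.850e-02  2.074e-01]
 [-1.000e-04 -2.661e-01  9.640e-01  3.333e-01]
 [ 0.000e+00  0.000e+00  0.000e+00  1.000e+00]]
[{'at': [0.5528, 0.1904, 0.0595], 'conf': 0.57}]
[{'at': [0.5497, 0.1951, 0.0093], 'conf': 0.93}, {'at': [0.3341, 0.1894, 0.0021], 'conf': 0.89}]
```

View pics/w1.png

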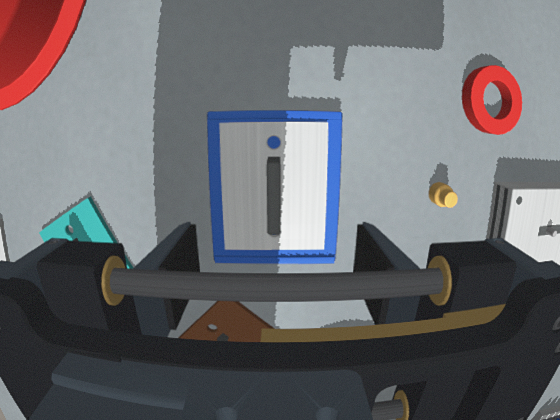

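The wrist view shows the plate on the blue stand between the fingers, with its bar from (273,157) to (274,235) and a hole at (273,142). I'll measure from this.

```bash
cat >> h.py <<'E'
def backw(im,u,v,z):
    M=np.array(im['cam_to_world']);x=np.array([u-im['cx'],v-im['cy']]);r=np.hypot(*x);t=r/im['fx'];k=np.sin(t)/max(r,1e-9)
    d=M[:3,:3]@np.array([x[0]*k,-x[1]*k,-np.cos(t)]);o=M[:3,3];return o+d*(z-o[2])/d[2]
def crop(src,dst,x0,x1,y0,y1,f):
    a=cv2.imread('pics/'+src);cv2.imwrite('pics/'+dst,cv2.resize(a[y0:y1,x0:x1],None,fx=f,fy=f,interpolation=cv2.INTER_CUBIC))
E
python3 - <<'E'
from h import *
crop('w1.png','w1c.png',200,350,105,270,3.5)
E
```

```text
(no output)
```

View pics/w1c.png

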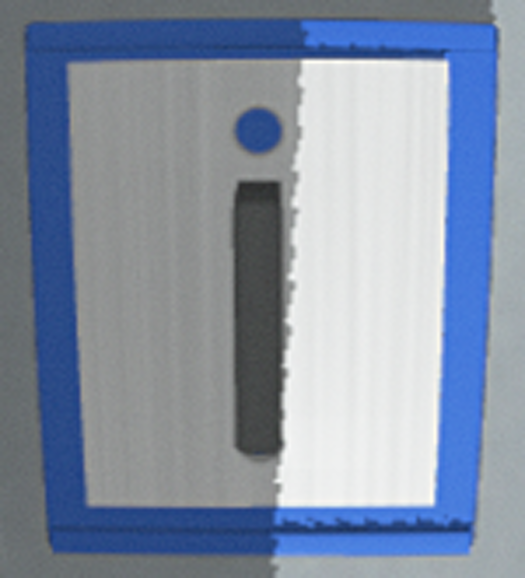

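```bash
python3 - <<'E'
from h import *
a=manip.get_image('wrist')
f=3.5
def c(u,v): return (u+.5)/f-.5+200,(v+.5)/f-.5+105
P=np.array([backw(a,*c(*p),.023)[:2] for p in[(68,62),(448,60),(435,506),(87,508)]])
print(P.round(4),P.mean(0));d=P[0]+P[1]-P[2]-P[3];print(np.degrees(np.arctan2(d[1],d[0])),np.linalg.norm(d)/2)
Q=np.array([backw(a,*c(*p),.067)[:2] for p in[(259,196),(259,456)]]);print(Q,Q.mean(0));d=Q[0]-Q[1];print(np.degrees(np.arctan2(d[1],d[0])),np.linalg.norm(d))
h=backw(a,*c(258,130),.0225);print('hole',h)
E
```

```text
[[0.6059 0.2598]
 [0.6292 0.1585]
 [0.5019 0.1289]
 [0.4783 0.2305]] [0.55383232 0.19442556]
12.995821997279988 0.1308077080100267
[[0.58651043 0.20145391]
 [0.52265834 0.18717861]] [0.55458439 0.19431626]
12.602276836697405 0.06542839022896318
hole [0.59835367 0.20474444 0.0225    ]
```

drive_tool(
  increments=[
    [0.2,-0.1,0.6,0,0,0],
    [0,0,0.8,0,0,0],
    [0,0,0.8,0,0,0],
    [0,0,0.8,0,0,0],
    [0,0,0.8,0,0,0],
    [0,0,0.6,0,0,0],
    [0,0,0.4,0,0,0],
    [0,0,0.16,0,0,0],
  ],
)

```text
t: 5.2
ee_pos: [0.5533, 0.1939, 0.0391]
ee_rot: [[0.975, 0.221, -0.001], [0.221, -0.975, -0.0], [-0.001, 0.0, -1.0]]
contact_force: [-0.4, 0.7, -0.3]
width: 0.0915
```

drive_tool(
  increments=[
    [0,0,0,0,0,0],
    [0,0,0,0,0,0],
    [0,0,0,0,0,0],
    [0,0,0,0,0,0],
    [0,0,0,0,0,0],
    [0,0,0,0,0,0],
    [0,0,0,0,0,0],
    [0,0,0,0,0,0],
  ],
  grip=1,
  squeeze=35,
)

```text
t: 5.87
ee_pos: [0.5536, 0.1943, 0.0401]
ee_rot: [[0.975, 0.221, 0.0], [0.221, -0.975, 0.0], [0.0, -0.0, -1.0]]
contact_force: [0.1, 0.5, 1.3]
width: 0.0406
```

drive_tool(
  increments=[
    [0,0,0,0,0,0],
    [0,0,0,0,0,0],
    [0,0,0,0,0,0],
    [0,0,0,0,0,0],
    [0,0,0,0,0,0],
    [0,0,0,0,0,0],
    [0,0,0,0,0,0],
    [0,0,0,0,0,0],
  ],
)

```text
t: 6.53
ee_pos: [0.5535, 0.1942, 0.0399]
ee_rot: [[0.975, 0.221, -0.0], [0.221, -0.975, -0.0], [-0.0, 0.0, -1.0]]
contact_force: [1.5, -1.4, -0.2]
width: 0.0117
```

drive_tool(
  increments=[
    [0,0,-0.2,0,0,0],
    [0,0,-0.4,0,0,0],
    [0,0,-0.8,0,0,0],
    [0,0,-0.8,0,0,0],
    [0,0,-0.8,0,0,0],
    [0,0,-0.6,0,0,0],
    [0,0,-0.4,0,0,0],
    [0,0,0,0,0,0],
  ],
)

```text
t: 7.2
ee_pos: [0.5547, 0.1946, 0.1425]
ee_rot: [[0.975, 0.221, 0.003], [0.221, -0.975, 0.001], [0.003, -0.0, -1.0]]
contact_force: [1.4, -0.2, -3.6]
width: 0.012
```

```bash
python3 - <<'E'
from h import *
a=manip.get_image('wrist');save(a,'w2.png');s=manip.state()
print(s['ee_pos'],s['contact_force'],s['ft_torque'],s['width'])
E
```

```text
[0.5540103  0.19439898 0.14099084] [ 0.13483862  0.60873519 -3.81008551] [0.01654946 0.02248843 0.03239538] 0.012092362181779186
```

View pics/w2.png

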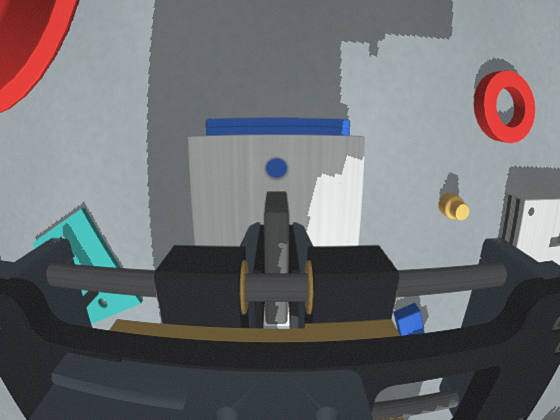

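```bash
python3 - <<'E'
from h import *
crop('w2.png','w2c.png',180,380,110,290,3)
a=manip.get_image('wrist');s=manip.state();R=s['ee_rot'];p=s['ee_pos']
for u,v in[(276.5,168),(188.5,137),(364.5,136.5)]:
  print((R.T@(backw(a,u,v,p[2]-.025+.008)-p)).round(4))
print(p)
E
```

```text
[ 0.0454 -0.0005  0.017 ]
[ 0.0645 -0.0523  0.017 ]
[0.0648 0.0513 0.017 ]
[0.55342748 0.19421739 0.13993065]
```

View pics/w2c.png

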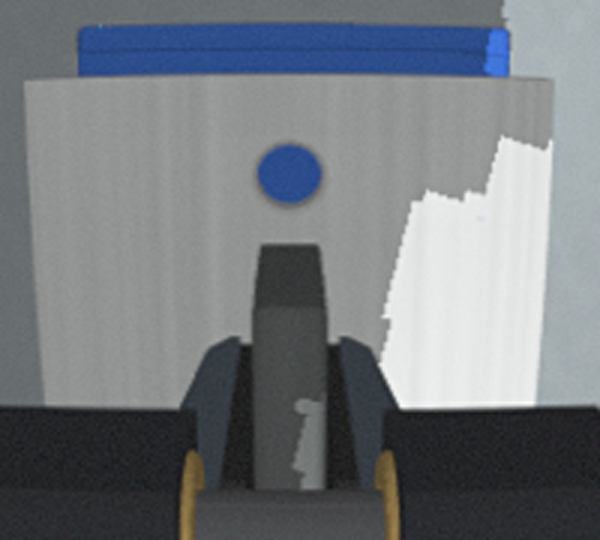

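drive_tool(
  increments=[
    [-0.16,0.3,-0.3,0,0,-0.0086],
    [-0.33,0.6,-0.3,0,0,0],
    [-0.49,0.9,-0.3,0,0,0],
    [-0.54,1,-0.1,0,0,0],
    [-0.54,1,0,0,0,0],
    [-0.54,1,0,0,0,0],
    [-0.54,1,0,0,0,0],
    [-0.54,1,0,0,0,0],
  ],
)

```text
t: 7.97
ee_pos: [0.505, 0.0057, 0.1638]
ee_rot: [[0.969, 0.247, -0.002], [0.247, -0.969, 0.0], [-0.002, -0.001, -1.0]]
contact_force: [-0.1, -0.5, -2.7]
width: 0.0122
```

drive_tool(
  increments=[
    [-0.54,1,0,0,0,0],
    [-0.54,1,0,0,0,0],
    [-0.54,1,0,0,0,0],
    [-0.54,1,0,0,0,0],
    [-0.54,1,0,0,0,0],
    [-0.49,0.9,0,0,0,0],
    [-0.33,0.6,0,0,0,0],
    [-0.16,0.3,0,0,0,0],
  ],
)

```text
t: 8.63
ee_pos: [0.4579, -0.1821, 0.1639]
ee_rot: [[0.969, 0.246, -0.002], [0.246, -0.969, 0.001], [-0.001, -0.001, -1.0]]
contact_force: [0.5, -0.1, -2.7]
width: 0.0118
```

drive_tool(
  increments=[
    [0,0,0,0,0,0],
    [0,0,0,0,0,0],
    [0,0,0,0,0,0],
    [0,0,0,0,0,0],
    [0,0,0,0,0,0],
    [0,0,0,0,0,0],
    [0,0,0,0,0,0],
    [0,0,0,0,0,0],
  ],
)

```text
t: 9.3
ee_pos: [0.4592, -0.1804, 0.165]
ee_rot: [[0.969, 0.248, 0.0], [0.248, -0.969, -0.0], [0.0, 0.0, -1.0]]
contact_force: [-1.3, -1.0, -3.0]
width: 0.0116
```

```bash
python3 - <<'E'
from h import *
a=manip.get_image('wrist');save(a,'w3.png');s=manip.state()
print(s['ee_pos'],s['contact_force'],s['ft_torque'],s['width']);print(manip.place_of(a,'module_top'))
E
```

```text
[ 0.45917594 -0.18049817  0.16498125] [ 0.02678283 -0.65139173 -3.12377269] [-0.02878897  0.02339483  0.03443522] 0.01200005006767095
[{'at': [0.54, -0.1815, 0.0389], 'conf': 0.83}]
```

View pics/w3.png

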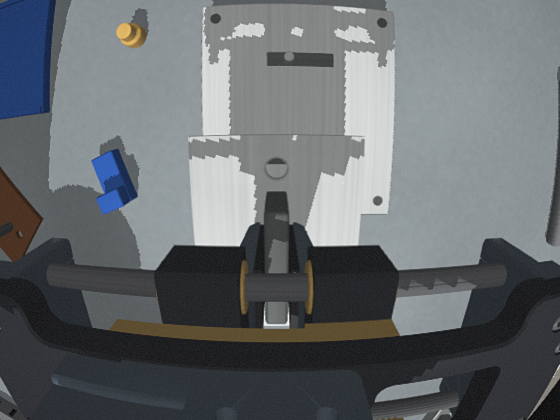

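```bash
python3 - <<'E'
from h import *
crop('w3.png','w3c.png',255,345,40,80,8)
E
```

```text
(no output)
```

View pics/w3c.png

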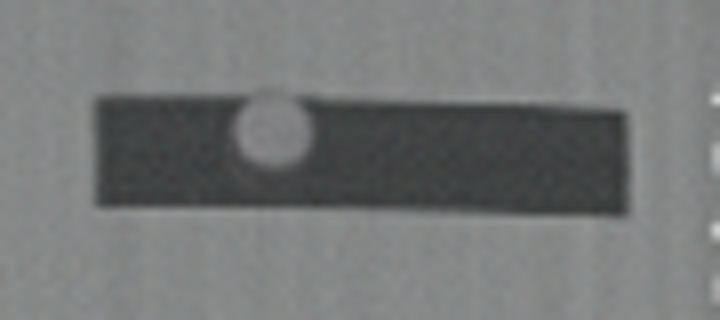

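```bash
python3 - <<'E'
from h import *
a=manip.get_image('wrist');s=manip.state();R=s['ee_rot'];p=s['ee_pos']
c=lambda u,v:((u+.5)/8-.5+255,(v+.5)/8-.5+40)
t=backw(a,*c(274,131),.054);print('tip',t,R.T@(t-p))
S=np.array([backw(a,*c(*q),.04) for q in[(97,97),(628,112),(628,215),(97,206)]])
m=S.mean(0);d=S[1]+S[2]-S[0]-S[3];ang=np.degrees(np.arctan2(d[0],-d[1]));print('slot',m,'len',np.linalg.norm(d)/2,'modx yaw',ang)
d=d/np.linalg.norm(d);print('stud y off from slot mid along +d',(t-m)@d)
h=backw(a,276.5,168,p[2]-.017);print('hole',R.T@(h-p))
B=[backw(a,u,v,.04) for u,v in[(216,18),(382,22),(377,201)]]
for b in B: print('bolt',b.round(4))
print('yaw', np.degrees(np.arctan2((B[1]-B[2])[1],(B[1]-B[2])[0])), 'tool',np.degrees(np.arctan2(R[1,0],R[0,0])))
mid=(B[0]+B[2])/2;print('centre by bolts',mid)
for y in(14.0,14.35): 
  th=np.radians(y);ax=np.array([np.cos(th),np.sin(th),0]);print('stud mid',t-.045*ax,'module centre from slot',m-.045*ax)
E
```

```text
tip [ 0.58536961 -0.15872175  0.054     ] [0.12773285 0.01001308 0.11095842]
slot [ 0.58816859 -0.16897531  0.04      ] len 0.0595945980418044 modx yaw 14.207134205817765
stud y off from slot mid along +d -0.010626907078969345
hole [ 0.04502774 -0.00052564  0.01700078]
bolt [ 0.609  -0.0852  0.04  ]
bolt [ 0.6471 -0.2335  0.04  ]
bolt [ 0.4798 -0.2754  0.04  ]
yaw 14.057649124430556 tool 14.3115783518821
centre by bolts [ 0.54440997 -0.18028186  0.04      ]
stud mid [ 0.5417063  -0.16960823  0.054     ] module centre from slot [ 0.54450528 -0.1798618   0.04      ]
stud mid [ 0.54177362 -0.16987475  0.054     ] module centre from slot [ 0.5445726  -0.18012832  0.04      ]
```

drive_tool(
  increments=[
    [0.3,0.1,0,0,0,0],
    [0.5,0.1,0,0,0,0],
    [0.7,0.116,0,0,0,0],
    [0.7,0.1,0,0,0,0],
    [0.6,0,0,0,0,0],
    [0.412,0,0,0,0,0],
    [0.1,0,0.2,0,0,0],
    [0,0,0.4,0,0,0],
  ],
)

```text
t: 10.12
ee_pos: [0.5431, -0.1701, 0.1501]
ee_rot: [[0.969, 0.248, 0.001], [0.248, -0.969, -0.001], [0.001, 0.001, -1.0]]
contact_force: [0.0, 0.0, -3.4]
width: 0.0116
```

drive_tool(
  increments=[
    [0,0,0.6,0,0,0],
    [0,0,0.6,0,0,0],
    [0,0,0.6,0,0,0],
    [0,0,0.4,0,0,0],
    [0,0,0.2,0,0,0],
    [0,0,0.1,0,0,0],
    [0,0,0,0,0,0],
    [0,0,0,0,0,0],
  ],
)

```text
t: 10.78
ee_pos: [0.5421, -0.1704, 0.0879]
ee_rot: [[0.969, 0.247, 0.001], [0.247, -0.969, -0.0], [0.0, 0.0, -1.0]]
contact_force: [0.1, -0.4, -3.1]
width: 0.012
```

```bash
python3 - <<'E'
from h import *
a=manip.get_image('wrist');save(a,'w4.png');s=manip.state()
b=manip.get_image('scene');save(b,'s4.png')
print(s['ee_pos'],s['contact_force'],s['ft_torque'],s['width'],np.degrees(np.arctan2(s['ee_rot'][1,0],s['ee_rot'][0,0])))
crop('w4.png','w4c.png',180,380,40,220,4)
crop('s4.png','s4c.png',90,230,130,270,4)
E
```

```text
[ 0.54228705 -0.17041789  0.08807459] [-0.18858801  0.43115361 -3.53173342] [ 0.00383106 -0.02934951 -0.00902658] 0.01211057305860936 14.311134857837017
```

View pics/w4c.png

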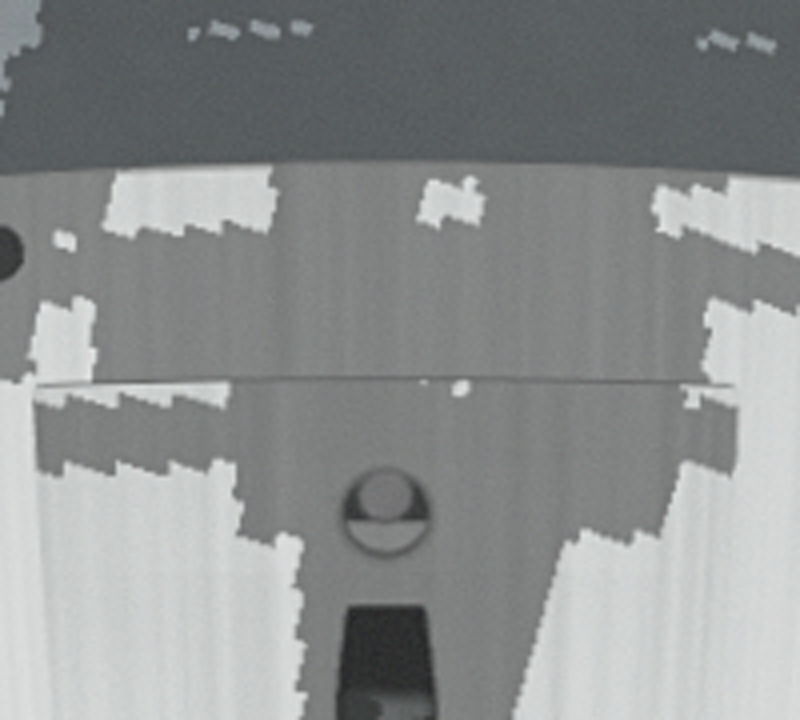

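View pics/s4c.png

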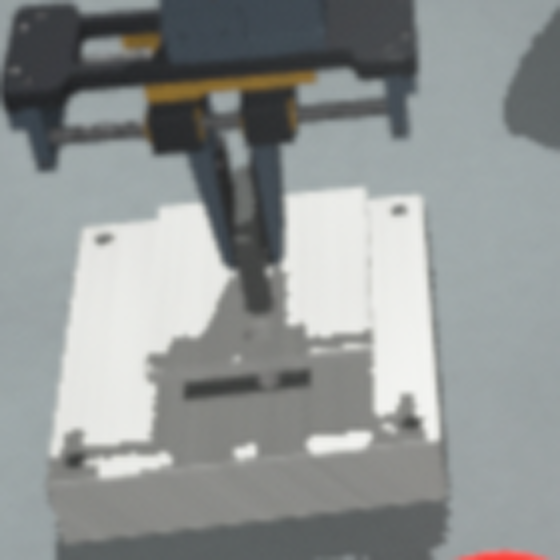

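The wrist crop shows the stud tip at (385,495), visible through the plate's hole centred at (386,510).

```bash
python3 - <<'E'
from h import *
a=manip.get_image('wrist');s=manip.state();R=s['ee_rot'];p=s['ee_pos']
c=lambda u,v:((u+.5)/4-.5+180,(v+.5)/4-.5+40)
t=R.T@(backw(a,*c(385,495),.054)-p);h=R.T@(backw(a,*c(386.5,510),p[2]-.017)-p);print(t,h,t-h)
E
```

```text
[ 0.04522149 -0.00083201  0.03414086] [ 0.04550625 -0.00059952  0.01704104] [-0.00028476 -0.00023249  0.01709982]
```

drive_tool(
  increments=[
    [0,0,0.1,0,0,0],
    [0,0,0.1,0,0,0],
    [0,0,0.06,0,0,0],
    [0,0,0.06,0,0,0],
    [0,0,0.04,0,0,0],
    [0,0,0.04,0,0,0],
    [0,0,0.04,0,0,0],
    [0,0,0,0,0,0],
  ],
)

```text
t: 11.6
ee_pos: [0.5418, -0.1702, 0.0762]
ee_rot: [[0.969, 0.247, -0.0], [0.247, -0.969, 0.0], [-0.0, -0.0, -1.0]]
contact_force: [-0.7, -0.1, -3.1]
width: 0.0118
```

drive_tool(
  increments=[
    [0,0,0.04,0,0,0],
    [0,0,0.04,0,0,0],
    [0,0,0.04,0,0,0],
    [0,0,0.04,0,0,0],
    [0,0,0.04,0,0,0],
    [0,0,0.04,0,0,0],
    [0,0,0,0,0,0],
    [0,0,0,0,0,0],
  ],
)

```text
t: 12.27
ee_pos: [0.5419, -0.1702, 0.0704]
ee_rot: [[0.969, 0.247, -0.0], [0.247, -0.969, 0.0], [-0.0, -0.0, -1.0]]
contact_force: [-0.2, -0.2, -3.4]
width: 0.0114
```

drive_tool(
  increments=[
    [0,0,0.04,0,0,0],
    [0,0,0.04,0,0,0],
    [0,0,0.04,0,0,0],
    [0,0,0.03,0,0,0],
    [0,0,0.02,0,0,0],
    [0,0,0.02,0,0,0],
    [0,0,0,0,0,0],
    [0,0,0,0,0,0],
  ],
)

```text
t: 12.93
ee_pos: [0.5419, -0.1703, 0.0657]
ee_rot: [[0.969, 0.247, -0.0], [0.247, -0.969, 0.0], [-0.0, -0.0, -1.0]]
contact_force: [-0.2, 0.1, -3.7]
width: 0.012
```

drive_tool(
  increments=[
    [0,0,0.012,0,0,0],
    [0,0,0,0,0,0],
    [0,0,0.012,0,0,0],
    [0,0,0,0,0,0],
    [0,0,0.012,0,0,0],
    [0,0,0,0,0,0],
    [0,0,0,0,0,0],
    [0,0,0,0,0,0],
  ],
)

```text
t: 13.6
ee_pos: [0.5419, -0.1702, 0.0649]
ee_rot: [[0.969, 0.247, 0.0], [0.247, -0.969, -0.0], [0.0, 0.0, -1.0]]
contact_force: [-1.6, 0.2, 1.5]
width: 0.0117
```

Contact came at the seated height of 65 mm, pressing with about 5 N. I'll release now.

drive_tool(
  increments=[
    [0,0,0,0,0,0],
    [0,0,0,0,0,0],
    [0,0,0,0,0,0],
    [0,0,0,0,0,0],
    [0,0,0,0,0,0],
    [0,0,0,0,0,0],
    [0,0,0,0,0,0],
    [0,0,0,0,0,0],
  ],
  grip=-1,
)

```text
t: 14.27
ee_pos: [0.5419, -0.1703, 0.0648]
ee_rot: [[0.969, 0.247, 0.0], [0.247, -0.969, -0.0], [0.0, 0.0, -1.0]]
contact_force: [0.7, -0.0, 0.2]
width: 0.0623
```

drive_tool(
  increments=[
    [0,0,-0.2,0,0,0],
    [0,0,-0.4,0,0,0],
    [0,0,-0.8,0,0,0],
    [0,0,-0.8,0,0,0],
    [0,0,-0.8,0,0,0],
    [0,0,-0.8,0,0,0],
    [0,0,-0.4,0,0,0],
    [0,0,0,0,0,0],
  ],
)

```text
t: 14.93
ee_pos: [0.5432, -0.1707, 0.1726]
ee_rot: [[0.969, 0.247, 0.004], [0.247, -0.969, -0.001], [0.003, 0.002, -1.0]]
contact_force: [1.0, 0.2, -0.1]
width: 0.0915
```

```bash
python3 - <<'E'
from h import *
a=manip.get_image('wrist');save(a,'w5.png');s=manip.state()
b=manip.get_image('scene');save(b,'s5.png')
print(s['t'],s['ee_pos'],s['contact_force'],s['width'])
crop('w5.png','w5c.png',180,380,90,270,3.3)
crop('s5.png','s5c.png',90,230,130,270,4)
for l in('plate','ring','jaw','fitting'):print(l,manip.place_of(b,l)[:3])
cv2.imwrite('pics/c5.png',np.hstack([cv2.resize(cv2.imread('pics/w5c.png'),(400,400)),cv2.resize(cv2.imread('pics/s5c.png'),(400,400))]))
E
```

```text
14.9833 [ 0.54246676 -0.17043679  0.1709144 ] [ 0.11077569  0.26589691 -0.26380223] 0.09121750308493455
plate [{'at': [0.5439, -0.1686, 0.0425], 'conf': 0.95}, {'at': [0.3347, 0.1874, -0.0014], 'conf': 0.86}, {'at': [0.4073, 0.4055, -0.0012], 'conf': 0.58}]
ring [{'at': [0.7069, -0.0296, 0.0008], 'conf': 0.62}]
jaw [{'at': [0.4323, -0.0054, -0.0002], 'conf': 0.64}, {'at': [0.586, 0.0079, -0.0051], 'conf': 0.35}]
fitting [{'at': [0.5851, 0.0076, -0.0024], 'conf': 0.55}]
```

View pics/c5.png

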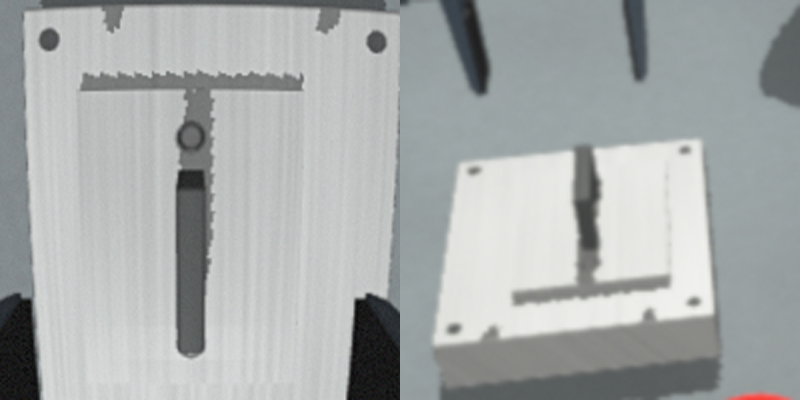

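The wrist half shows the stud tip inside the hole at (190,136). The scene half shows the plate flat on the module, with the fingers clear.

drive_tool(
  increments=[
    [0,0,0,0,0,0],
    [0,0,0,0,0,0],
    [0,0,0,0,0,0],
    [0,0,0,0,0,0],
    [0,0,0,0,0,0],
    [0,0,0,0,0,0],
    [0,0,0,0,0,0],
    [0,0,0,0,0,0],
  ],
)

```text
t: 15.9
ee_pos: [0.5419, -0.1702, 0.1698]
ee_rot: [[0.969, 0.247, 0.0], [0.247, -0.969, 0.0], [0.0, 0.0, -1.0]]
contact_force: [0.2, 0.3, -0.8]
width: 0.091
```

```bash
python3 -c "
from cell import manip
print(manip.sign_off())"
```

```text
the job is handed in; nothing more can be done
None
```

I took the plate from the blue stand by its handle, fitted it over both studs, let go and handed the job in at about 16 s. No sliding search was needed. The wrist camera showed the front stud tip and, just above it, one tip through its hole, aligned to about 0.3 mm.

- **Descent:** the readings between steps showed no contact at the stud tips. The first contact came at the fully seated height (TCP 64.9 mm), with about 5 N on the module.
- **Last pictures:** the plate lies flat on the module with the front stud in its hole, and the fingers are open and clear. The handle hides the rear hole, so I infer that stud is seated from the plate lying flat at full depth.
- **Position:** the network put the plate at (0.544, -0.169), about 2–3 mm from the TCP at release (0.542, -0.170), which is within its stated accuracy.
- **Bystanders:** the ring, jaw and fitting were reported where they started, to within a few mm.

No check failed. The sign-off itself gave no verdict.

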